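Catch the shaft's flat with the collar's set-pin

ROBOT

A 6-joint arm with a two-finger parallel gripper is mounted at the origin on the work surface. World frame = base frame: x ahead of the robot, y to its left, z up, the work surface at z = 0. Lengths are in m, angles in rad, forces in N, time in s.
With the tool pointing down it reaches from about 0.225 to 0.725 m from the base axis. Payload 3.1 kg.
Tool frame: the origin (TCP) lies between the finger pads; the fingertips stand 25 mm ahead of it and the grasp point (between the pads) lies 6 mm ahead of it; z points along the fingers, y is the line along which they close (so a half turn about z gives the same grasp; the last joint's range is limited). The gripper opens to 85 mm and grips with 20 to 120 N. Pads are 22 mm wide; open, the fingers measure 114 mm over their backs; the gripper's body (76 mm by 85 mm) begins 54 mm behind the grasp point. The pads swing forward as they close: fully open they stand 13 mm farther back than shut.
Start: joints at [1.043, 0.048, 0.099, 1.622, 0, 1.443], TCP at [0.204, 0.484, 0.256] pointing down, gripper open.
Joint ranges: [-2.91, 2.91], [-0.99, 1.94], [-1.21, 1.42], [-2.12, 2.29], [-1.49, 1.47], [-3.14, 3.14]. Speed limits (rad/s): [2.79, 2.79, 3.14, 3.14, 3.14, 3.14].

INTERFACE

Orientations are given as a 3x3 rotation matrix whose columns are the frame's x, y, z axes.
In Python, from plant import bot gives the robot as it stands.
- The arm moves only by the shell command python3 -m creep 'ROWS' [OPENING] [FORCE]. ROWS is JSON, a list of rows, each a list of 4 numbers: the shift along the tool's x, y, z in mm, then the turn about the tool's z in degrees. In form: [[tx, ty, tz, turn], ...]. A call has 1 to 20 rows; each row is the pose to reach, as a shift and turn from the pose commanded when the call began, along the tool's axes at that moment; what a row does not reach only later rows make up. A row lasts 1/12 s, in which the tool goes at most 41.7 mm and 7.16 degrees, less where a joint would pass 70% of its speed; a pose out of reach is approached as far as the arm can. A call with a gripper value outside its range is refused whole. OPENING is the finger opening in mm, from 0 to 85.4, set as the call begins (- or left out, the last holds). The fingers move at their own pace and stop on an object; FORCE is the grip in N (left out, the last holds). Time passes only in rows, so rows that repeat a pose let the fingers close. It gives the time, the measured TCP pose, the force, the opening and the grip force at its end, in the units of the state.
- bot.observe(): the state, without advancing time (a new reading comes with each control period).
- bot.camera(name): name is "side" or "top"; returns a dict with "frame" (400x640x3 uint8, red, green, blue), "depth" (400x640 float32, m along the optical axis (not along the pixel's ray), 0 where there is no reading), "fx", "fy", "cx", "cy" (pixels), "k1" (the pictures are not rectified: a ray, as slopes to the right and down, at radius r is drawn at 1 + k1 r^2 times it, then the intrinsics apply), "position" and "orientation" of the camera in the world. Camera axes: x right, y down, z forward; pixel columns grow to the right and rows downward; lengths in m; the calibration is good to about 2 mm. A picture is of the moment at which its call begins.
- bot.close_job(): hands the job in; it is judged then, once.
The state is a dict: "t": time; "qpos": joint angles; "qd": joint speeds; "effort": joint torques, N m; "tcp_pos": TCP position; "ee_rot": TCP orientation; "force": force on the tool from outside, world axes, zero at the start; "torque": the same for the moment, N m; "finger_gap": finger opening in m; "finger_force": force on a finger pad.
Only numpy, scipy, OpenCV 4.12 (cv2) and the standard library are available. Lean on these libraries where they do the work, as an engineer would, in place of code of your own. Each camera call takes 0.05 s, during which the arm holds its last target. There are 200 camera calls.

TASK

On the bench mixer drive, slide the orange transport guard by its black grip all the way to its red end stop, then turn the upright steel shaft until its milled flat squarely faces the red set-pin of the black collar. Then pinch the collar with one finger on the set-pin and the other on the collar's opposite side, lift the collar so that the pin goes in onto the flat, and finish while still holding it raised there with the pin pressed in. Leave the bottles and other things on the bench standing where they are.

Things in the scene. Friction and masses are not known exactly. Their poses are not given: they have to be found in the camera images.
- machine: Bench mixer drive, fixed: white box 160 (its x) by 240 mm (its y), top 60 mm above the bench, blue panel on its +x side. Origin on the bench under its centre, z up. The shaft stands upright at machine x 0, y -50 mm on a boss (30 mm diameter, to 80 mm above the bench). A dark track at x -58 mm carries the guard; red end stop at its +y end.
- guard_grip (a point): Centre of the top of the guard's black grip, a block 40 mm (machine x) by 20 mm (machine y) and 28 mm tall, 179 mm above the bench, standing on the orange roof plate (90 by 50 mm, its upper side 151 mm above the bench). The roof starts above the shaft and shields it from above.
- guard (a joint): Slide of the transport guard along machine +y, in m: 0 = right over the shaft, 0.110 = against its end stop, shaft clear. Takes 2 to 4 N and stays where it is left.
- shaft_flat (a point): Middle of the shaft's milled flat, on its brass-coloured face, 118.5 mm above the bench. Frame turns with the shaft: its -y axis points straight out of the flat, z up. The flat lies 6.5 mm from the shaft's axis and runs from 102 mm above the bench to the shaft's top; a red line on the top points to it. Across the flat the shaft measures 16.5 mm, else 20 mm.
- collar: Black collar around the shaft, 34 mm in diameter, 20 mm tall; origin on the shaft's axis at its underside, 80 mm above the bench at rest on the boss. Axes parallel to the machine's. Slides up the shaft by 30 mm to a stop and falls back when let go (about 0.16 kg); a guide pin under its ear (+x side) keeps it from turning. The red set-pin sticks out on its -y side.
- pin_head (a point): Centre of the outer face of the set-pin's red head (15 mm diameter, 6 mm thick), 31 mm from the shaft's axis along machine -y when out, 10 mm above the collar's underside.
- pin (a joint): How far the spring set-pin is pressed in, in m: 0 = out, 0.002 = its 6 mm thick tip meets the round shaft, 0.0055 = tip meets the flat (facing it, collar raised 15 to 30 mm); 25 N of grip sinks it 1 mm more. Spring 5 N; comes out when let go. Finger gap over pin head and the collar's far side: 48 mm with pin out; gripped with 25 N about 44 on the round, 40.5 on the flat.
- vial: Bystander, to be left alone: small amber vial that stands on the mixer drive's top, 20 mm diameter, 34 mm tall; origin at the centre of its underside.
- bottle_a: Bystander, to be left alone: amber bottle with red label, 48 mm diameter, 100 mm tall, left of the drive; origin at the centre of its underside.
- bottle_b: Bystander, to be left alone: amber bottle with white label, 48 mm diameter, 100 mm tall, right of the drive; origin at the centre of its underside.
- jar: Bystander, to be left alone: clear jar with white cap, 60 mm diameter, 70 mm tall, right of the drive; origin at the centre of its underside.
- beaker: Bystander, to be left alone: empty glass beaker, 68 mm diameter, 85 mm tall, left of the drive; origin at the centre of its underside.
- driver: Bystander, to be left alone: yellow-handled screwdriver, 160 mm long, lying on the bench near the robot to the right.
- shaft: Upright steel shaft, 20 mm in diameter, its top 135 mm above the bench; fully round below 102 mm. Origin on its axis, 60 mm above the bench; turns about z with the flat (on its -y side). It turns either way without limit against about 0.04 N m of friction, and stays where it is left.

How it is judged:
On the way, in this order (a step that is already met when the one before it is completed fails the run):
1. the guard is slid to its end stop (value of joint guard above 0.106 m), for 0.2 s.
2. the shaft's flat faces the set-pin (angle between the y axis of shaft_flat and the y axis of collar, either way round below 0.22 rad and y of shaft_flat in the frame of collar below -0.004 m), for 0.2 s.
At the end, for the whole second after the job is handed in: The guard is within 4 mm of its end stop, the shaft's flat faces the set-pin within 0.22 rad, the collar is held still by the fingers (over 4 N) at least 13 mm above its rest with the set-pin pressed in more than 4.5 mm, onto the flat (all of step 2 and value of joint guard above 0.106 m and z of collar in the frame of machine above 0.093 m and value of joint pin above 0.0045 m and contact force between collar and the fingers above 4 N and linear speed of collar below 0.01 m/s); the arm keeps its last pose, push and grip.
It fails at once if a bottle or other loose thing on the bench is shifted by more than 20 mm or knocked over (distance of any of vial, bottle_a, bottle_b, jar, beaker, driver from where it was at the start of the episode above 0.02 m or angle between any of vial, bottle_a, bottle_b, jar, beaker's own z axis and vertical above 0.5 rad).
It also fails if it takes over 69 s, if anything falls off the work surface, if the arm or the gripper's body presses on something with over 40 N, if the wrist force passes 120 N, or if a joint passes its speed limit or range.

## Working session

There is one attempt and no reset: what is moved stays moved. The work goes in short steps, Python scripts to look and compute and a shell command to move; the robot and the scene stay as the last step left them, time stands still between calls to the robot, and variables do not carry over. Pictures are saved under pics/ and viewed, at most 10 in all, crops included, and the job is handed in when it is done.

```bash
mkdir -p pics; ls
cat > h.py <<'E'
import numpy as np, cv2
from plant import bot
def grab(name,save=None):
    c=bot.camera(name)
    if save: cv2.imwrite(save,c["frame"][:,:,::-1])
    return c
def world(c,u,v,d=None):
    """pixel arrays -> world points via depth (or given depth)"""
    u=np.atleast_1d(u).astype(float);v=np.atleast_1d(v).astype(float)
    K=np.array([[c["fx"],0,c["cx"]],[0,c["fy"],c["cy"]],[0,0,1]])
    p=cv2.undistortPoints(np.stack([u,v],1)[:,None],K,np.array([c["k1"],0,0,0.]))[:,0]
    if d is None: d=c["depth"][v.astype(int),u.astype(int)]
    P=np.c_[p,np.ones(len(p))]*np.reshape(d,(-1,1))
    return P@np.array(c["orientation"]).T+np.array(c["position"])
def at_z(c,u,v,z):
    a=world(c,u,v,np.ones(np.size(u)));o=np.array(c["position"])
    r=a-o
    return o+r*((z-o[2])/r[:,2:3])
E
python3 - <<'E'
from h import *
s=bot.observe();print({k:np.round(v,3).tolist() for k,v in s.items()})
for n in("side","top"):
    c=grab(n,f"pics/{n}0.png");np.savez(f"{n}0.npz",**c)
    print(n,c["position"],np.round(c["orientation"],3).tolist(),c["fx"],c["k1"])
E
```

```text
pics
{'t': 0.0, 'qpos': [1.043, 0.049, 0.098, 1.622, 0.0, 1.443], 'qd': [0.003, 0.001, 0.0, -0.0, 0.001, -0.002], 'effort': [0.002, -33.878, 32.002, 0.02, -0.0, -0.0], 'tcp_pos': [0.204, 0.483, 0.255], 'ee_rot': [[-0.921, 0.389, -0.001], [0.389, 0.921, -0.002], [0.0, -0.002, -1.0]], 'force': [1.104, 0.367, 0.126], 'torque': [-0.027, 0.005, 0.001], 'finger_force': 0.0, 'finger_gap': 0.085}
side [-0.15062964 -0.67715549  0.71555971] [[0.701, -0.362, 0.615], [-0.713, -0.371, 0.595], [0.013, -0.855, -0.518]] 416.5118811922656 -0.04047722159454041
top [ 0.39786537 -0.00713045  1.13034304] [[0.011, -0.994, 0.11], [-1.0, -0.011, -0.002], [0.004, -0.11, -0.994]] 430.0451497668384 -0.11439240410186745
```

View pics/side0.png

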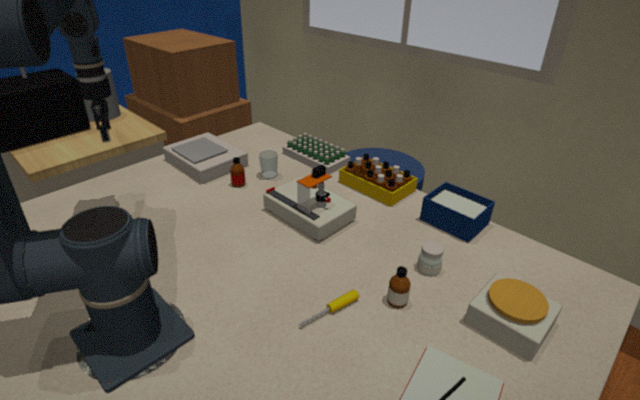

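View pics/top0.png

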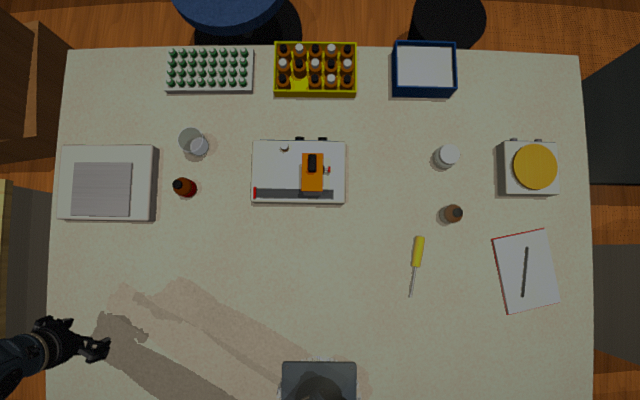

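Run:
```python
from h import *
c=dict(np.load("top0.npz"))
v,u=np.mgrid[120:225,230:370];u=u.ravel();v=v.ravel()
P=world(c,u,v);ok=c["depth"][v,u]>0
z=P[:,2]
b=ok&(z>.05)&(z<.07)
def rect(m):
    r=cv2.minAreaRect((P[m][:,:2]*1000).astype(np.float32));return r
print("bench z",np.median(z[ok&(z<.03)]),"box",b.sum(),np.median(z[b]),rect(b))
for lo,hi in((.14,.16),(.165,.19),(.085,.14)):
    m=ok&(z>lo)&(z<hi);print(lo,m.sum(),np.median(z[m]),rect(m))
# box incl everything higher
print("all",rect(ok&(z>.045)))
rgb=c["frame"][v,u].astype(int)
red=(rgb[:,0]>130)&(rgb[:,1]<60)&ok
for i in np.where(red)[0][:40]: print(u[i],v[i],np.round(P[i]*1000,0))
s=dict(np.load("side0.npz"))
a=cv2.resize(s["frame"][140:250,240:380],None,fx=5,fy=5,interpolation=cv2.INTER_CUBIC)
b=cv2.resize(c["frame"][125:215,240:360],None,fx=5,fy=5,interpolation=cv2.INTER_CUBIC)
cv2.imwrite("pics/s1.png",a[:,:,::-1]);cv2.imwrite("pics/t1.png",b[:,:,::-1])
```

```text
bench z -0.00045809002296692825 box 4884 0.059702226567941774 ((581.4815063476562, 57.807411193847656), (240.24484252929688, 162.35142517089844), 89.99219512939453)
0.14 667 0.15038472911799405 ((563.5301513671875, 19.176109313964844), (49.57963180541992, 90.14881896972656), 89.06523895263672)
0.165 158 0.17799499740478986 ((580.6179809570312, 19.08474349975586), (39.28707504272461, 18.363908767700195), 0.7349314093589783)
0.085 148 0.09462840425033436 ((576.416259765625, 51.8523063659668), (150.57740783691406, 89.10326385498047), 60.41399002075195)
all ((586.1303100585938, 58.16745376586914), (172.28761291503906, 240.20774841308594), 0.2639908790588379)
329 167 [585. -20.  97.]
329 168 [583. -21.  95.]
329 169 [580. -21.  95.]
329 170 [577. -21.  99.]
254 187 [537. 166.  68.]
254 188 [534. 165.  73.]
254 189 [532. 166.  68.]
254 190 [529. 165.  71.]
254 191 [527. 165.  70.]
254 192 [524. 165.  72.]
254 193 [522. 165.  71.]
254 194 [519. 165.  70.]
253 195 [517. 167.  72.]
254 195 [517. 165.  72.]
253 196 [514. 167.  70.]
254 196 [515. 165.  69.]
253 197 [512. 167.  72.]
254 197 [512. 165.  68.]
```

View pics/s1.png

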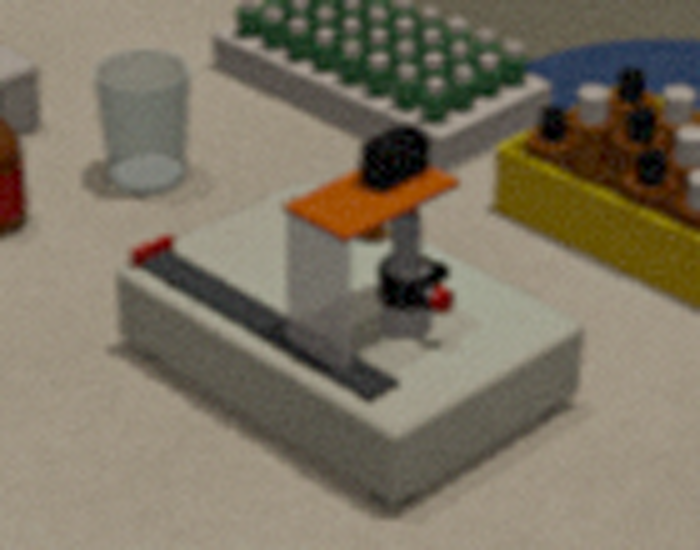

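View pics/t1.png

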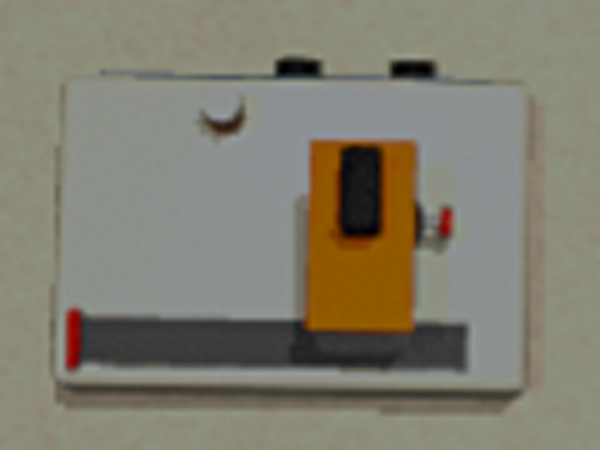

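Side and top crops show the guard above the shaft, with the grip at about (312,163) in the top view. They also show the red pin head at (329,168), the red end stop at (254,192) and the vial at (284,148). The machine is aligned with the world axes: centre about (0.581, 0.058), shaft about (0.581, 0.008), grip (0.580, 0.019).

```bash
cat > d.py <<'E'
import sys
from h import *
def go(x,y,z,yaw=None):
    s=bot.observe();R=np.array(s["ee_rot"]);d=R.T@(np.array([x,y,z])-s["tcp_pos"])*1000
    cur=np.degrees(np.arctan2(R[1,0],R[0,0]))
    t=None if yaw is None else -((yaw-cur+180)%360-180)
    print("row",np.round(d,1),"turn",t,"tcp",np.round(s["tcp_pos"],4),"yaw",round(cur,2),"gap",round(s["finger_gap"]*1000,1),"ff",round(float(s["finger_force"]),1),"F",np.round(s["force"],1),"t",round(s["t"],2))
if __name__=="__main__": go(*map(float,sys.argv[1:]))
E
python3 d.py .580 .019 .26 180
python3 -m creep '[[-527,-281,0,-22.9],[-527,-281,0,-22.9],[-527,-281,0,-22.9],[-527,-281,0,-22.9],[-527,-281,0,-22.9],[-527,-281,0,-22.9],[-527,-281,0,-22.9],[-527,-281,0,-22.9],[-527,-281,0,-22.9],[-527,-281,0,-22.9],[-527,-281,0,-22.9],[-527,-281,0,-22.9],[-527,-281,0,-22.9],[-527,-281,0,-22.9],[-527,-281,0,-22.9],[-527,-281,0,-22.9],[-527,-281,0,-22.9],[-527,-281,0,-22.9],[-527,-281,0,-22.9],[-527,-281,0,-22.9]]' 60 25
python3 d.py .580 .019 .182 180
```

```text
row [-526.9 -281.2   -4.3] turn -22.90708548534724 tcp [0.2041 0.4831 0.2552] yaw 157.09 gap 85.7 ff 0.0 F [-0.3 -0.2 -0.1] t 0.1
t: 1.77
tcp_pos: [0.5798, 0.0209, 0.2566]
ee_rot: [[-1.0, -0.002, 0.0], [-0.002, 1.0, 0.0], [-0.0, 0.0, -1.0]]
force: [0.2, 0.0, -0.1]
finger_gap: 0.0602
finger_force: 0.0
row [-0.2 -1.9 74.6] turn 0.09937385188356984 tcp [0.5798 0.0209 0.2566] yaw -179.9 gap 60.2 ff 0.0 F [ 0.2  0.  -0.1] t 1.77
```

```bash
python3 -m creep '[[0,-2,40,0],[0,-2,72,0],[0,-2,74,0],[0,-2,74,0],[0,-2,74,0]]' 60 25
python3 -m creep '[[0,0,0,0],[0,0,0,0],[0,0,0,0],[0,0,0,0],[0,0,0,0],[0,0,0,0]]' 0 25
```

```text
t: 2.18
tcp_pos: [0.5807, 0.0182, 0.1841]
ee_rot: [[-1.0, -0.001, 0.002], [-0.001, 1.0, -0.0], [-0.002, -0.0, -1.0]]
force: [1.0, -0.3, 1.0]
finger_gap: 0.0601
finger_force: 0.0
t: 2.68
tcp_pos: [0.582, 0.018, 0.1851]
ee_rot: [[-1.0, 0.0, 0.005], [0.0, 1.0, 0.001], [-0.005, 0.001, -1.0]]
force: [0.7, 2.1, 6.6]
finger_gap: 0.0197
finger_force: 26.2
```

```bash
python3 -m creep '[[0,15,0,0],[0,30,0,0],[0,45,0,0],[0,60,0,0],[0,75,0,0],[0,85,0,0],[0,90,0,0],[0,92,0,0]]'
python3 -m creep '[[0,2,0,0],[0,4,0,0],[0,6,0,0],[0,8,0,0],[0,9,0,0],[0,10,0,0],[0,10,0,0]]'
```

```text
t: 3.35
tcp_pos: [0.5824, 0.1097, 0.1851]
ee_rot: [[-1.0, 0.0, 0.006], [0.0, 1.0, -0.001], [-0.006, -0.001, -1.0]]
force: [2.1, -2.7, 5.6]
finger_gap: 0.0196
finger_force: 26.2
t: 3.93
tcp_pos: [0.5825, 0.1188, 0.1851]
ee_rot: [[-1.0, 0.001, 0.006], [0.001, 1.0, -0.002], [-0.006, -0.002, -1.0]]
force: [1.9, -1.1, 5.7]
finger_gap: 0.0195
finger_force: 26.1
```

```bash
python3 -m creep '[[0,1,0,0],[0,2,0,0],[0,3,0,0],[0,3,0,0]]'
python3 -m creep '[[0,1,0,0],[0,2,0,0],[0,3,0,0],[0,3,0,0]]'
```

```text
t: 4.27
tcp_pos: [0.5825, 0.119, 0.185]
ee_rot: [[-1.0, 0.003, 0.006], [0.003, 1.0, -0.008], [-0.006, -0.008, -1.0]]
force: [1.2, -8.2, 5.3]
finger_gap: 0.0194
finger_force: 26.3
t: 4.6
tcp_pos: [0.5825, 0.1192, 0.185]
ee_rot: [[-1.0, 0.004, 0.006], [0.004, 1.0, -0.013], [-0.006, -0.013, -1.0]]
force: [1.6, -14.1, 6.0]
finger_gap: 0.0192
finger_force: 27.2
```

```bash
python3 -m creep '[[0,-5,0,0],[0,-5,0,0],[0,-5,0,0],[0,-5,0,0]]' 45 25
python3 -m creep '[[0,0,-30,0],[0,0,-60,0],[60,20,-80,0],[100,50,-80,0],[120,80,-80,0],[120,80,-80,0],[120,80,-80,0]]' 60
python3 - <<'E'
from h import *
for n in("side","top"):
    c=grab(n);np.savez(f"{n}2.npz",**c)
    f=c["frame"]
    a=f[145:240,270:370] if n=="side" else f[130:200,240:360]
    cv2.imwrite(f"pics/{n}2.png",cv2.resize(a,None,fx=6,fy=6,interpolation=cv2.INTER_CUBIC)[:,:,::-1])
E
```

```text
t: 4.93
tcp_pos: [0.5802, 0.121, 0.182]
ee_rot: [[-1.0, -0.0, -0.001], [-0.0, 1.0, 0.001], [0.001, 0.001, -1.0]]
force: [-0.3, 0.8, -1.0]
finger_gap: 0.0452
finger_force: 0.0
t: 5.52
tcp_pos: [0.4571, 0.2041, 0.2635]
ee_rot: [[-1.0, -0.006, -0.0], [-0.006, 1.0, 0.003], [0.0, 0.003, -1.0]]
force: [0.6, -0.7, -0.2]
finger_gap: 0.06
finger_force: 0.0
```

View pics/side2.png

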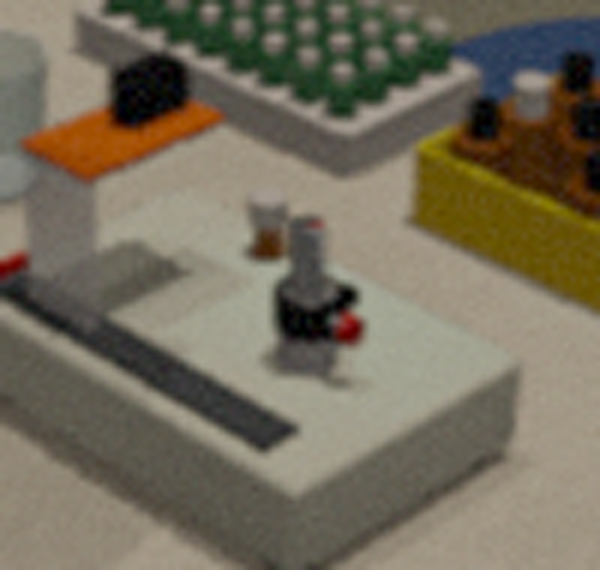

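View pics/top2.png

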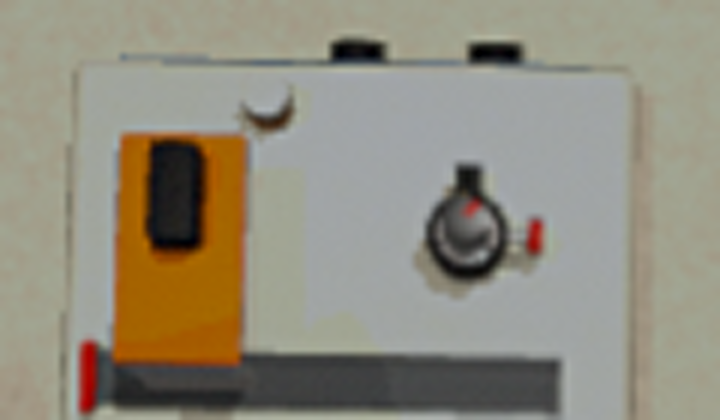

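The side crop shows the guard at its stop and a red mark on the far side of the shaft top at (316,222). The top crop shows the shaft at about (465,230) with the red line near (471,208), so the flat faces roughly +x and slightly -y. The vial is standing. Next I measure the angle.

Run:
```python
from h import *
for n,(u0,u1,v0,v1) in {"top":(306,336,152,180),"side":(312,336,178,206)}.items():
    c=dict(np.load(n+"2.npz"))
    v,u=np.mgrid[v0:v1,u0:u1];u=u.ravel();v=v.ravel()
    f=c["frame"][v,u].astype(int);red=f[:,0]-f[:,1:].max(1)
    P=at_z(c,u,v,.135);D=world(c,u,v)
    m=red>25
    for i in np.where(m)[0]:print(n,u[i],v[i],red[i],np.round(P[i,:2]*1000,1),np.round(D[i]*1000,0))
    t=(D[:,2]>.125)&(D[:,2]<.145)
    print("shaft-top px mean",t.sum(),D[t].mean(0)*1000, P[t].mean(0)*1000, P[t].min(0)*1000,P[t].max(0)*1000)
    k=(D[:,2]>.088)&(D[:,2]<.108)
    if k.any():print("collar",k.sum(),cv2.minEnclosingCircle((D[k,:2]*1000).astype(np.float32)), np.median(D[k],0)*1000)
```

```text
top 318 163 41 [587.    5.9] [587.   6. 134.]
top 319 163 67 [587.1   3.6] [594.   4.  99.]
top 317 164 38 [584.6   8.3] [585.   8. 135.]
top 318 164 100 [584.6   5.9] [584.   6. 136.]
top 319 164 88 [584.7   3.6] [585.   4. 135.]
top 317 165 56 [582.2   8.2] [582.   8. 136.]
top 318 165 83 [582.3   5.9] [583.   6. 133.]
top 329 166 34 [580.2 -20. ] [594. -21.  60.]
top 328 167 74 [577.8 -17.7] [585. -18.  97.]
top 329 167 124 [577.8 -20. ] [585. -21.  95.]
top 330 167 48 [577.8 -22.3] [584. -23. 100.]
top 328 168 91 [575.4 -17.7] [581. -18. 101.]
top 329 168 135 [575.4 -20. ] [582. -20.  99.]
top 330 168 50 [575.4 -22.4] [582. -23.  96.]
top 328 169 101 [573.  -17.7] [580. -18.  95.]
top 329 169 126 [573. -20.] [579. -21.  98.]
top 330 169 46 [573.  -22.4] [580. -23.  98.]
top 328 170 120 [570.6 -17.7] [577. -18.  96.]
top 329 170 126 [570.6 -20.1] [577. -21. 100.]
top 330 170 43 [570.7 -22.4] [577. -23.  97.]
top 328 171 89 [568.2 -17.7] [575. -18.  93.]
top 329 171 95 [568.3 -20.1] [575. -21.  95.]
top 330 171 31 [568.3 -22.4] [575. -23.  96.]
top 328 172 28 [565.9 -17.8] [573. -1
[... 1649 characters left out ...]
.9 -65.1] [576. -19.  91.]
side 327 200 100 [526.7 -66.9] [578. -21.  91.]
side 328 200 92 [528.6 -68.7] [578. -25.  93.]
side 329 200 68 [530.5 -70.5] [583. -23.  90.]
side 326 201 50 [521.4 -68.4] [576. -19.  88.]
side 327 201 66 [523.2 -70.2] [577. -22.  89.]
side 328 201 71 [525.1 -72. ] [579. -24.  89.]
side 329 201 43 [526.9 -73.8] [585. -22.  85.]
side 328 202 29 [521.6 -75.3] [581. -22.  84.]
shaft-top px mean 36 [578.72393849   5.80577974 132.4375277 ] [575.55275494   2.83686796 135.        ] [561.23013179 -12.33640253 135.        ] [590.9627982   16.16418868 135.        ]
collar 124 ((606.0213623046875, 34.72943115234375), 65.62862396240234) [577.60711292   0.63196555  95.51964586]
```

The red line runs from the shaft centre (0.580, 0.008) toward about -30° from +x. I'll grip across the flat with tool y at 150° so the pads self-align on it. A gap of 16.5 mm would confirm it.

```bash
python3 -m creep '[[-30,-40,5,-7],[-60,-80,5,-14],[-90,-120,10,-21],[-123,-160,20,-28],[-123,-196,30,-35],[-123,-196,30,-42],[-123,-196,30,-49],[-123,-196,30,-56],[-123,-196,30,-60],[-123,-196,30,-60],[-123,-196,30,-60],[-123,-196,30,-60]]' 45 25
python3 d.py .580 .008 .132 240
```

```text
t: 6.62
tcp_pos: [0.5836, 0.0041, 0.2318]
ee_rot: [[-0.502, -0.865, -0.001], [-0.865, 0.502, -0.0], [0.0, 0.0, -1.0]]
force: [-0.0, 0.4, -0.9]
finger_gap: 0.045
finger_force: 0.0
row [-1.6  5.  99.9] turn -0.14623519281099107 tcp [0.5836 0.0041 0.2318] yaw -120.15 gap 45.0 ff 0.0 F [-0.   0.4 -0.9] t 6.62
```

```bash
python3 -m creep '[[-2,5,35,0],[-2,5,70,0],[-2,5,90,0],[-2,5,98,0],[-2,5,99,0],[-2,5,99,0]]' 45 25
python3 d.py .580 .008 .132 240
python3 -m creep '[[0,0,0,0],[0,0,0,0],[0,0,0,0],[0,0,0,0],[0,0,0,0],[0,0,0,0]]' 0 25
```

```text
t: 7.12
tcp_pos: [0.5803, 0.0089, 0.1337]
ee_rot: [[-0.5, -0.866, 0.0], [-0.866, 0.5, -0.0], [-0.0, -0.0, -1.0]]
force: [0.0, 0.1, -0.1]
finger_gap: 0.0452
finger_force: 0.0
row [ 0.9 -0.2  1.7] turn -0.027161453537019042 tcp [0.5803 0.0089 0.1337] yaw -120.03 gap 45.2 ff 0.0 F [ 0.   0.1 -0.1] t 7.12
t: 7.62
tcp_pos: [0.5803, 0.0095, 0.136]
ee_rot: [[-0.5, -0.866, 0.002], [-0.866, 0.5, 0.001], [-0.002, -0.001, -1.0]]
force: [-5.4, 1.5, 5.5]
finger_gap: 0.0163
finger_force: 25.3
```

Gap is 16.3 mm, so the pads are seated on the flat. Turning by 60°.

```bash
python3 -m creep '[[0,0,0,5],[0,0,0,10],[0,0,0,15],[0,0,0,20],[0,0,0,25],[0,0,0,30],[-1,0,0,35],[-1,0,0,40],[-1,0,0,45],[-1,0,0,50],[-1,0,0,55],[-1,0,0,60],[-1,0,0,60],[-1,0,0,60],[-1,0,0,60]]'
python3 d.py .580 .008 .132 180
```

```text
t: 8.87
tcp_pos: [0.5815, 0.01, 0.136]
ee_rot: [[-1.0, -0.001, 0.003], [-0.001, 1.0, 0.0], [-0.003, 0.0, -1.0]]
force: [-2.6, 2.1, 5.7]
finger_gap: 0.0167
finger_force: 25.6
row [ 1.6 -2.   4. ] turn 0.0843159188412983 tcp [0.5815 0.01   0.136 ] yaw -179.92 gap 16.7 ff 25.6 F [-2.6  2.1  5.7] t 8.87
```

```bash
python3 -m creep '[[0,0,0,0],[0,0,0,0],[0,0,0,0]]' 60 25
python3 -m creep '[[0,0,-40,0],[0,0,-75,0],[10,0,-95,0],[40,30,-110,0],[80,60,-110,0],[110,100,-110,0],[110,120,-110,0],[110,120,-110,0],[110,120,-110,0]]' 70
python3 - <<'E'
from h import *
c=grab("top");np.savez("top3.npz",**c);o=c
s=grab("side")
a=cv2.resize(c["frame"][150:185,300:345],None,fx=9,fy=9,interpolation=cv2.INTER_CUBIC)
b=cv2.resize(s["frame"][175:215,310:345],None,fx=9,fy=8,interpolation=cv2.INTER_CUBIC)[:315]
cv2.imwrite("pics/top3.png",np.hstack([a,b])[:,:,::-1])
v,u=np.mgrid[158:174,310:324];u=u.ravel();v=v.ravel()
f=c["frame"][v,u].astype(int);red=f[:,0]-f[:,1:].max(1);P=at_z(c,u,v,.135)
for i in np.where(red>25)[0]:print(u[i],v[i],red[i],np.round(P[i,:2]*1000,1))
E
python3 d.py .581 .001 .096 180
```

```text
t: 9.12
tcp_pos: [0.581, 0.0095, 0.1335]
ee_rot: [[-1.0, -0.0, 0.001], [-0.0, 1.0, -0.0], [-0.001, -0.0, -1.0]]
force: [-0.5, -0.7, -0.2]
finger_gap: 0.052
finger_force: 0.0
t: 9.87
tcp_pos: [0.4701, 0.1311, 0.2436]
ee_rot: [[-1.0, -0.004, 0.001], [-0.004, 1.0, -0.0], [-0.001, -0.0, -1.0]]
force: [0.5, -0.5, 0.0]
finger_gap: 0.0698
finger_force: 0.0
317 165 33 [582.2   8.2]
318 165 75 [582.3   5.9]
319 165 65 [582.3   3.5]
320 165 40 [582.3   1.2]
317 166 43 [579.8   8.2]
318 166 81 [579.9   5.9]
319 166 94 [579.9   3.5]
320 166 60 [579.9   1.2]
row [-109.9 -128.3  147.3] turn 0.012344798787580658 tcp [0.471  0.1294 0.2431] yaw -179.99 gap 70.0 ff 0.0 F [ 0.5  0.4 -0.5] t 9.97
```

View pics/top3.png

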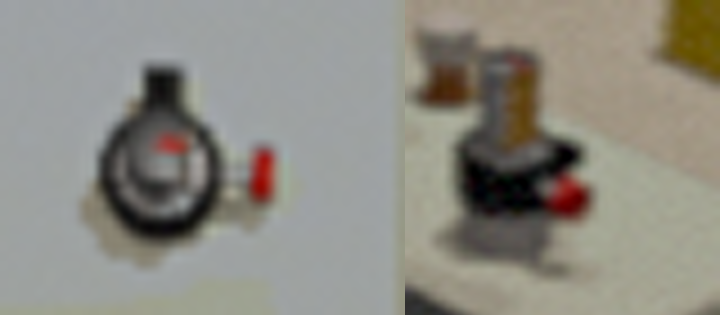

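The picture shows the red line pointing at the pin and the brass flat squarely facing it (side crop, (520,95)). Shaft axis is about (0.581, 0.0083). Next I go over the collar.

```bash
python3 -m creep '[[-30,-35,5,0],[-60,-70,10,0],[-90,-105,20,0],[-110,-128,30,0],[-110,-128,40,0],[-110,-128,40,0],[-110,-128,40,0],[-110,-128,40,0]]' 72 25
python3 d.py .581 .0013 .095 180
```

```text
t: 10.63
tcp_pos: [0.5802, 0.0018, 0.2036]
ee_rot: [[-1.0, 0.0, -0.001], [0.0, 1.0, 0.0], [0.001, 0.0, -1.0]]
force: [-0.3, 0.2, 0.7]
finger_gap: 0.0716
finger_force: 0.0
row [ -0.9  -0.5 108.6] turn -0.025274705680203624 tcp [0.5802 0.0018 0.2036] yaw 179.97 gap 71.6 ff 0.0 F [-0.3  0.2  0.7] t 10.63
```

```bash
python3 -m creep '[[-1,0,30,0],[-1,0,60,0],[-1,0,85,0],[-1,0,100,0],[-1,0,108,0],[-1,0,109,0],[-1,0,109,0]]' 72 25
python3 -m creep '[[0,0,0,0],[0,0,0,0],[0,0.5,0,0],[0,1,0,0],[0,1.5,0,0],[0,2,0,0],[0,2,0,0]]' 0 25
python3 d.py .581 .0013 .095 180
```

```text
t: 11.22
tcp_pos: [0.5818, 0.0024, 0.0955]
ee_rot: [[-1.0, -0.001, 0.001], [-0.001, 1.0, -0.0], [-0.001, -0.0, -1.0]]
force: [-0.3, -0.4, 0.4]
finger_gap: 0.0717
finger_force: 0.0
t: 11.8
tcp_pos: [0.583, 0.003, 0.0971]
ee_rot: [[-1.0, 0.0, 0.004], [0.0, 1.0, -0.002], [-0.004, -0.002, -1.0]]
force: [-1.4, -1.2, 6.2]
finger_gap: 0.0442
finger_force: 24.6
row [ 2.  -1.7  2.1] turn -0.02401734342882378 tcp [0.583  0.003  0.0971] yaw 179.98 gap 44.2 ff 24.6 F [-1.4 -1.2  6.2] t 11.8
```

Gap 44.2 mm matches the pin against the round shaft. Now I lift slowly.

```bash
python3 -m creep '[[0,0,-2,0],[0,0,-4,0],[0,0,-6,0],[0,0,-8,0],[0,0,-10,0],[0,0,-12,0],[0,0,-12,0]]'
python3 -m creep '[[0,0,-2,0],[0,0.5,-4,0],[0,1,-6,0],[0,1.5,-8,0],[0,2,-9,0],[0,2,-10,0],[0,2,-10,0],[0,2,-10,0]]'
```

```text
t: 12.38
tcp_pos: [0.5829, 0.003, 0.1054]
ee_rot: [[-1.0, 0.001, 0.002], [0.001, 1.0, -0.001], [-0.002, -0.001, -1.0]]
force: [3.7, -1.7, -4.0]
finger_gap: 0.0441
finger_force: 28.3
t: 13.05
tcp_pos: [0.5829, 0.0047, 0.1149]
ee_rot: [[-1.0, 0.001, 0.002], [0.001, 1.0, -0.002], [-0.002, -0.002, -1.0]]
force: [5.6, -1.7, -8.0]
finger_gap: 0.0409
finger_force: 27.6
```

Gap 40.9 mm: the pin is on the flat. I'll add a little margin and check the height.

```bash
python3 -m creep '[[0,0,-1,0],[0,0,-2,0],[0,0,-3,0],[0,0,-3,0],[0,0,-3,0],[0,0,-3,0]]'
python3 - <<'E'
from h import *
c=grab("side")
v,u=np.mgrid[175:215,310:345];u=u.ravel();v=v.ravel()
f=c["frame"][v,u].astype(int);red=f[:,0]-f[:,1:].max(1);P=world(c,u,v)
m=(red>50)&(P[:,1]<0)&(P[:,2]>.07)
print(np.c_[u,v,np.round(P*1000)][m].astype(int).tolist())
cv2.imwrite("pics/s4.png",cv2.resize(c["frame"][130:230,260:380],None,fx=5,fy=5,interpolation=cv2.INTER_CUBIC)[:,:,::-1])
E
python3 d.py .581 .0013 .115 180
```

```text
t: 13.55
tcp_pos: [0.5828, 0.0047, 0.1175]
ee_rot: [[-1.0, 0.001, 0.002], [0.001, 1.0, -0.002], [-0.002, -0.002, -1.0]]
force: [7.6, -3.0, -9.8]
finger_gap: 0.0405
finger_force: 27.6
[]
row [ 1.9 -3.4  2.6] turn -0.06764406318552574 tcp [0.5829 0.0047 0.1176] yaw 179.93 gap 40.8 ff 27.6 F [ 6.7 -2.8 -9.4] t 13.6
```

View pics/s4.png

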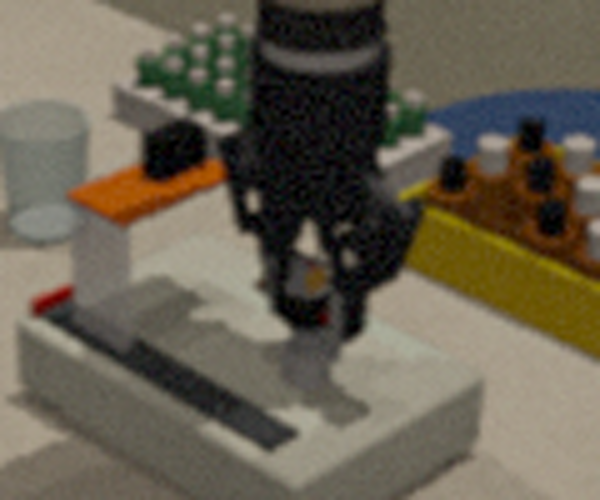

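The side crop shows the collar raised between the fingers, with the boss and shaft exposed below it and the guard still at its stop. The pin at (322,320) in the crop is about 5 px higher than before. The 40.5 mm gap and the 20 mm TCP rise both agree, so I'll confirm steadiness and hand in.

```bash
python3 -m creep '[[0,0,0,0],[0,0,0,0],[0,0,0,0],[0,0,0,0],[0,0,0,0],[0,0,0,0]]'
python3 -c "
from plant import bot
print(bot.close_job())"
```

```text
t: 14.1
tcp_pos: [0.5828, 0.0047, 0.1176]
ee_rot: [[-1.0, 0.001, 0.002], [0.001, 1.0, -0.002], [-0.002, -0.002, -1.0]]
force: [6.9, -2.4, -9.3]
finger_gap: 0.0406
finger_force: 27.6
the job is handed in; nothing more can be done
None
```

I handed the job in at about 14 s (no verdict came back): guard against its end stop, flat facing the set-pin, collar held about 20 mm up with the pin pressed onto the flat (finger gap 40.6 mm, 27.6 N).

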